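# Hook the jar tray out of a deep shelf

### The arm

A 7-joint arm with a two-finger parallel gripper is mounted at the origin on a cart in front of the work surface, level with it; the furniture and walls round the work are solid. World frame = base frame: x ahead of the robot, y to its left, z up, the work surface at z = 0. Lengths are in m, angles in rad, forces in N, time in s.
With the tool pointing down it reaches from about 0.4 to 0.9 m from the base axis. Payload 5.6 kg.
Tool frame: the origin (TCP) lies at the very end of the fingers, on their centre line; the grasp point (between the pads) lies 19 mm behind it; z points along the fingers, y is the line along which they close (so a half turn about z gives the same grasp; the last joint's range is limited). The gripper opens to 92 mm and grips with 3 to 60 N. Pads are 20 mm wide; open, the fingers measure 128 mm over their backs; the gripper's body (75 mm by 189 mm) begins 69 mm behind the grasp point.
Start: joints at [1.264, 0.468, -0.012, 1.603, 0.006, 1.071, -0.056], TCP at [0.169, -0.628, 0.215] pointing down, gripper open.
Joint ranges: [-2.53, 2.53], [-0.31, 2.02], [-1.57, 1.55], [0.28, 2.44], [-1.29, 4.43], [0.15, 1.84], [-2.92, 2.92]. Speed limits (rad/s): [2.57, 2.57, 3.14, 3.14, 3.14, 3.14, 3.14].

### API

Orientations are given as a unit quaternion [x, y, z, w].
In Python, from workcell import bot gives the robot as it stands. Calls block until the motion is done:
- bot.goto(position, orientation): joint-space move of the TCP to a pose.
- bot.move_l(position, rot=None, vel=0.15): straight line of the TCP; rot=None keeps the orientation; vel is the mean speed in m/s.
- bot.movej(angles): joint-space move.
- bot.command_gripper(opening, force=None): finger opening in m; force is the grip in N (None keeps the last); returns when the fingers have stopped.
- bot.dwell(seconds).
- bot.ik(position, orientation): joint angles nearest the present ones, or None.
- bot.observe(): the state.
- bot.grab_frame(name): name is "scene" or "top"; returns the picture (384x512x3 uint8, red, green, blue); there is no depth.
- bot.calibration(name): a dict with "vertical_fov" (degrees; the focal length in pixels is half the picture's height over the tangent of half this angle, whatever the lens; pixels are square), "cx", "cy" (the principal point, pixels), "extrinsics" (4x4, takes a point from camera to world coordinates). Camera axes: x right, y down, z forward; pixel columns grow to the right and rows downward; lengths in m; the calibration is good to about 2 mm. A picture is of the moment at which its call begins. calibration takes no time and is no camera call.
A pose or a line that the arm cannot do raises bot.MotionError and nothing moves.
- bot.hand_in(): hands the job in; it is judged then, once.
The state is a dict: "time": time; "q": joint angles; "joint_velocities": joint speeds; "joint_torque": joint torques, N m; "position": TCP position; "ee_rot": TCP orientation; "wrist_force": force on the tool from outside, world axes, zero at the start; "ft_torque": the same for the moment, N m; "grip_width": finger opening in m; "gripper_force": force on a finger pad.
Only numpy, scipy, OpenCV 4.12 (cv2) and the standard library are available. Lean on these libraries where they do the work, as an engineer would, in place of code of your own. Each camera call takes 0.05 s, during which the arm holds its last target. There are 200 camera calls.

### The job

One of the two alike trays at the back of the low wire shelf holds the glass stain jar, and a timer stands in its way. Stand the timer aside on the desk, then hook the tray hook's blade behind that tray's front lip and drag the tray forward until the whole jar stands in front of the shelf's wire roof while the tray's back end is still between the shelf's sides, never touching trays or jar with the gripper or arm. Put the hook down standing on its feet on the desk, away from the tray, with the jar upright in its tray and every other thing left where it was.

Things in the scene. Friction and masses are not known exactly. Their poses are not given: they have to be found in the camera images.
- shelf: fixed low shelf, open front and back, no floor or sill (trays slide on the desk). It spans x 0 to 220, y -120 to 120; three walls 6 thick, 140 high at y = -117, 0, 117 make two bays 111 wide; wire roof z 140 to 152 over it all; a tube rack (50 by 131, tubes to z 240) fixed on the roof at the back. Origin: on the desk under the middle of the roof's front edge (the mouth); +x points into the shelf.
- tray_a: the tray with the stain jar: grey, open, 140 (x) by 90 (y), 55 high, walls and floor 5 thick, rim 3 proud outside, 0.18 to 0.35 kg. Stands in either bay, front lip 30 to 50 behind the mouth. Origin: centre of the underside; the front wall to hook is at x = -70 to -65, toward the mouth.
- tray_b: the other tray, same size, in the other bay; holds the black canister. To be left alone. Origin: centre of the underside.
- jar_center (a point): glass stain jar with black lid, 59 diameter, 107 high, standing on the floor of tray_a, 6 to 12 in front of the tray's centre, so that 23 to 29 is free between the tray's front wall and the jar. Point: its centre, half-way up; z axis up.
- canister: black canister 37 by 37, 63 high, standing in tray_b. Origin: centre of the underside.
- hook_grip (a point): tray hook, 0.17 kg, standing on blade and rear foot. Point: middle of its black grip block (18 wide in y, 26 high, x -45 to +25 from here), 60 above the feet, near the balance point. 9 below the block runs a bar 10 wide, 8 thick (underside 30 above the feet) to the blade at x = +115, 5 thick (x), 40 wide (y), hanging 30 below the bar. Foot 14 by 38 at x = -45. x toward the blade, z up.
- hook_tip (a point): middle of the lower edge of the hook's blade, 115 ahead of (x) and 60 below point hook_grip; same axes.
- timer_center (a point): white kitchen timer, 44 (x) by 66 (y), 68 high: a body from x = -12 to +22 and a fixed flat round dial, 39 diameter, centred on its -x face and reaching to x = -21; stands upright on the desk in front of the jar's tray, to be moved aside. Point: half-way up; z axis up.
- dropper: dropper bottle, 30 diameter, 87 high, standing in front of the other tray. To be left alone. Origin: centre of the underside.
- mouse: computer mouse, 111 (x) by 63 (y), 34 high, on the front of the desk. To be left alone. Origin: centre of the underside.
- tape: roll of tape lying flat, 96 diameter, 25 high, left of the analyser. To be left alone. Origin: centre of the underside.
- cell_counter: big fixed analyser, 391 (x) by 254 (y), 436 high, left of the shelf. Origin: centre of the underside.
Things that resemble listed ones, but are neither listed nor needed, are in the scene too. Several things look just like the part that bears timer_center: the one meant starts farthest to the robot's left.

How it is judged:
On the way, in this order (a step that is already met when the one before it is completed fails the run):
1. the timer stands aside, upright on the desk, before the hook goes into the tray (distance of timer_center from where it was at the start of the episode above 0.07 m and angle between timer_center's own z axis and vertical below 0.1 rad and height (world z) of timer_center below 0.042 m and contact force between the fingers and timer below 0.1 N), for 0.2 s.
2. the hook's blade is down behind the front lip of the jar's tray, the jar still under the roof (x of hook_tip in the frame of tray_a between -0.068 and -0.03 m and y of hook_tip in the frame of tray_a between -0.042 and 0.042 m and z of hook_tip in the frame of tray_a below 0.048 m and x of jar_center in the frame of shelf above 0.03 m), for 0.1 s.
3. the tray is out far enough with the hook still behind its lip (x of hook_tip in the frame of tray_a between -0.068 and -0.03 m and y of hook_tip in the frame of tray_a between -0.042 and 0.042 m and z of hook_tip in the frame of tray_a below 0.048 m and x of jar_center in the frame of shelf below -0.03 m), for 0.1 s.
At the end, for the whole second after the job is handed in: Jar upright in its tray, centre 30+ mm in front of the roof edge; tray flat, at rest, its centre at most 70 mm in front of that edge; hook standing level on the desk, blade 90+ mm from the tray's centre, not touching it; timer upright on the desk, 80+ mm from the tray's centre (x of jar_center in the frame of shelf below -0.03 m and x of tray_a in the frame of shelf above -0.07 m and x of jar_center in the frame of tray_a between -0.05 and 0.05 m and y of jar_center in the frame of tray_a between -0.025 and 0.025 m and angle between each of jar_center, hook_grip, timer_center's own z axis and vertical below 0.1 rad and height (world z) of tray_a below 0.004 m and angle between tray_a's own z axis and vertical below 0.05 rad and linear speed of tray_a below 0.02 m/s and height (world z) of hook_grip between 0.054 and 0.066 m and contact force between hook and tray_a below 0.05 N and horizontal distance between hook_tip and tray_a above 0.09 m and height (world z) of timer_center between 0.026 and 0.042 m and horizontal distance between timer_center and tray_a above 0.08 m).
It fails at once if the gripper or arm touches a tray or the jar (contact force between any of the fingers, the arm and tray_a above 0.5 N or contact force between any of the fingers, the arm and tray_b above 0.5 N or contact force between any of the fingers, the arm and jar above 0.5 N).
It fails at once if a tray strikes the timer (contact force between tray_a and timer above 0.5 N).
It fails at once if the jar tips (angle between jar_center's own z axis and vertical above 0.35 rad).
It fails at once if the timer is knocked over (angle between timer_center's own z axis and vertical above 0.6 rad).
It fails at once if another thing is moved more than 20 mm (distance of any of tray_b, canister, dropper, mouse, tape from where it was at the start of the episode above 0.02 m).
It also fails if it takes over 72 s, if anything falls off the work surface, if the arm or the gripper's body presses on something with over 40 N, if the wrist force passes 120 N, or if a joint passes its speed limit or range.

## Working session

There is one attempt and no reset: what is moved stays moved. The work goes in short steps, each a Python script; the robot and the scene stay as the last script left them, time stands still between calls to the robot, and variables do not carry over. Pictures are saved under pics/ and viewed, at most 10 in all, crops included, and the job is handed in when it is done.

```bash
mkdir -p pics; python3 - <<'E'
from workcell import bot
import cv2,json,numpy as np
np.set_printoptions(precision=4,suppress=True)
for n in("scene","top"):
    f=bot.grab_frame(n); cv2.imwrite(f"pics/{n}0.png",cv2.resize(f[:,:,::-1],(800,600),interpolation=cv2.INTER_CUBIC)); np.save(f"pics/{n}0.npy",f)
    print(n,bot.calibration(n))
print(bot.observe())
E
```

```text
scene {'vertical_fov': 42.28496867507543, 'cx': 259.4189272511611, 'cy': 204.71164254384476, 'extrinsics': array([[ 0.2617, -0.4598,  0.8486, -0.8043],
       [-0.965 , -0.1107,  0.2377, -0.5013],
       [-0.0154, -0.8811, -0.4727,  0.8322],
       [ 0.    ,  0.    ,  0.    ,  1.    ]])}
top {'vertical_fov': 46.82734508502678, 'cx': 255.52321663204833, 'cy': 186.2423361414103, 'extrinsics': array([[ 0.0101, -0.9987,  0.05  ,  0.5036],
       [-0.9999, -0.0102, -0.0007, -0.1426],
       [ 0.0012, -0.05  , -0.9987,  1.4464],
       [ 0.    ,  0.    ,  0.    ,  1.    ]])}
{'time': 0.1, 'q': array([ 1.264 ,  0.4683, -0.0116,  1.6035,  0.006 ,  1.0714, -0.0563]), 'joint_velocities': array([-0.0018, -0.0031, -0.0022, -0.0033,  0.0022,  0.0014, -0.002 ]), 'joint_torque': array([  0.001 , -52.1654,  -0.0123, -24.437 ,  -0.0568,   0.014 ,
         0.    ]), 'position': array([ 0.1693, -0.627 ,  0.2137]), 'ee_rot': array([ 0.9913,  0.1315, -0.0002, -0.0008]), 'wrist_force': array([ 0.6646,  0.575 , -0.6484]), 'ft_torque': array([ 0.0293, -0.0178, -0.0032]), 'gripper_force': 0.0, 'grip_width': 0.09187233154162235}
```

View pics/scene0.png

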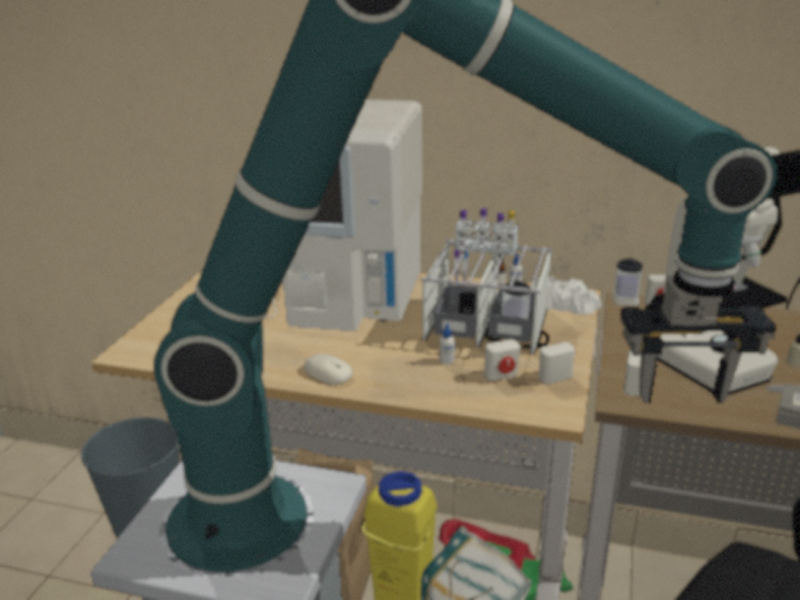

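View pics/top0.png

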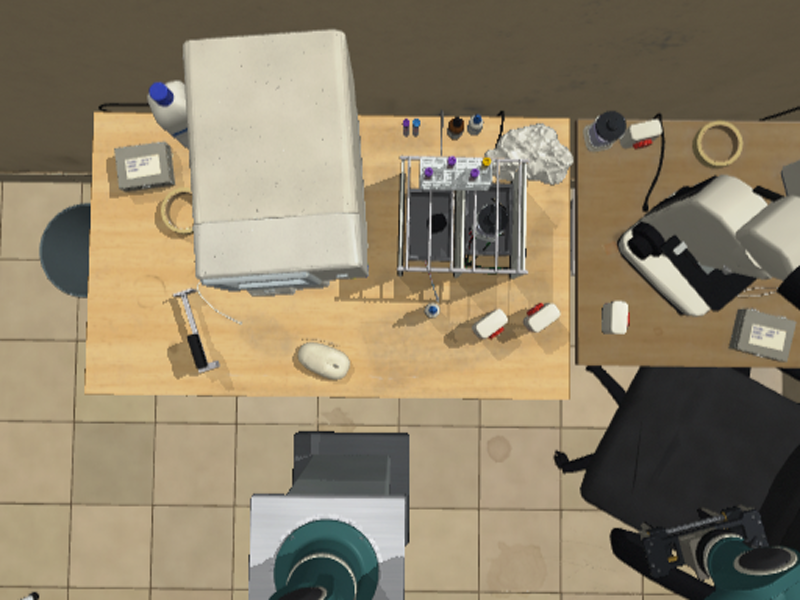

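The jar (black lid, display pixels 492,215) is in the right bay. In the top picture there are timers at (491,323), (543,317) and (616,317), and one more at (646,130). The one meant is farthest left, at (491,323), with its red dial on the robot's side. The hook is at left: blade (185,292), grip (197,350), foot (207,367). I'll confirm these in enlarged crops.

```bash
cat > h.py <<'E'
from workcell import bot
import numpy as np, cv2
from scipy.spatial.transform import Rotation as R
np.set_printoptions(precision=4,suppress=True)
def px2w(n,u,v,z):
    c=bot.calibration(n); f=192/np.tan(np.radians(c["vertical_fov"]/2)); T=c["extrinsics"]
    d=T[:3,:3]@[(u-c["cx"])/f,(v-c["cy"])/f,1]; o=T[:3,3]
    return (o+d*(z-o[2])/d[2])
def w2px(n,p):
    c=bot.calibration(n); f=192/np.tan(np.radians(c["vertical_fov"]/2)); T=c["extrinsics"]
    q=T[:3,:3].T@(np.array(p)-T[:3,3]); return np.array([c["cx"]+f*q[0]/q[2],c["cy"]+f*q[1]/q[2]])
def crop(f,name,u0,v0,u1,v1,s,step=10):
    im=cv2.resize(f[v0:v1,u0:u1,::-1],None,fx=s,fy=s,interpolation=cv2.INTER_CUBIC)
    for u in range(-(-u0//step)*step,u1,step):
        cv2.line(im,(int((u-u0+.5)*s),0),(int((u-u0+.5)*s),6),(0,0,255),1); cv2.putText(im,str(u),(int((u-u0+.5)*s)-10,18),0,.38,(0,0,255),1)
    for v in range(-(-v0//step)*step,v1,step):
        cv2.line(im,(0,int((v-v0+.5)*s)),(6,int((v-v0+.5)*s)),(0,0,255),1); cv2.putText(im,str(v),(8,int((v-v0+.5)*s)+4),0,.38,(0,0,255),1)
    cv2.imwrite(f"pics/{name}.png",im)
def down(yaw): # tool z down; tool x along yaw
    return (R.from_euler('z',yaw)*R.from_euler('x',np.pi)).as_quat()
E
python3 - <<'E'
from h import *
t=np.load("pics/top0.npy")
crop(t,"c_shelf",250,95,370,225,4.6)
a=cv2.resize(t[180:245,98:160,:],None,fx=9,fy=9)
crop(t,"c_hook",98,180,160,245,9)
E
```

```text
(no output)
```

View pics/c_shelf.png

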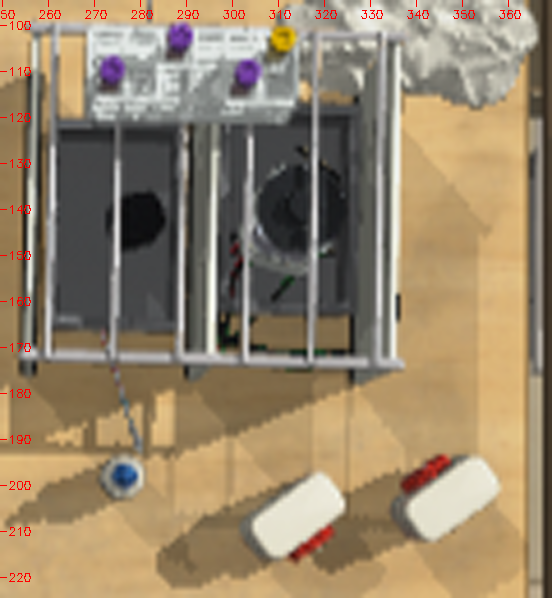

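View pics/c_hook.png

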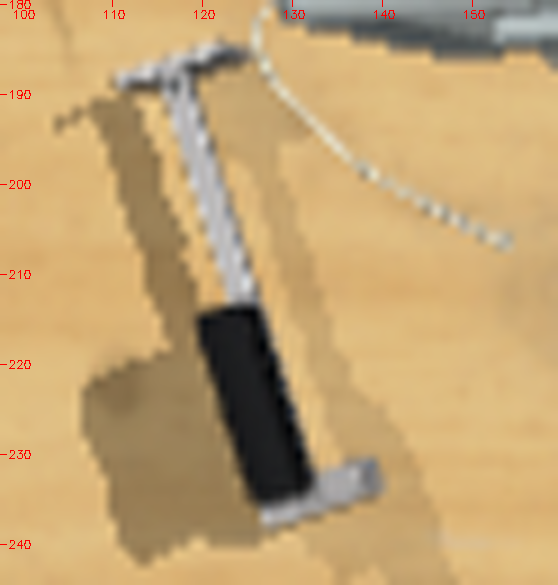

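The crops confirm it, in native pixels. The target timer's top corners are (303,209), (307.5,216), (324.5,204) and (320,198), with the red dial at the lower right (317,213). The jar lid is at (315,140), tray_a's front lip at v≈163, and the roof front rail runs from (256,171.5) to (337,174). On the hook, the grip block runs (122.5,214) to (128.5,235.5) and the blade (110.5,189) to (125.5,185).

```bash
python3 - <<'E'
from h import *
P=lambda u,v,z:px2w("top",u-.0,v,z)
print("timer corners");C=[P(*p,.068) for p in[(303,209),(307.5,216),(324.5,204),(320,198)]]
for c in C: print(c)
print("len",np.linalg.norm(C[1]-C[2]),np.linalg.norm(C[0]-C[3]),np.linalg.norm(C[0]-C[1]),"ctr",np.mean(C,0), "yawlong",np.degrees(np.arctan2(*(C[0]-C[3]+C[1]-C[2])[[1,0]])))
print("roof front",P(256,171.5,.15),P(337,174,.15))
print("walls front bot",P(255,176,0.0),P(291,177,0),P(329,178,0))
print("trayA lip",P(301,163,.055),P(326,163,.055),"trayA back",P(302,118,.055),P(326,118,.055))
print("trayB lip",P(261,166,.055),P(288,167,.055))
print("lid",P(315,140,.107),"other timer",P(346,202,.068))
b=[P(*p,.073) for p in[(119.5,214.5),(126,213),(132,234.5),(125,236)]]
print("block",b,np.mean(b,0)); f=(b[0]+b[1])/2-(b[2]+b[3])/2; print(np.linalg.norm(f),np.degrees(np.arctan2(f[1],f[0])))
B=[P(110.5,189,.032),P(125.5,185,.032)]; bc=np.mean(B,0); print("blade",B,bc, np.linalg.norm(B[0]-B[1]))
d=bc-np.mean(b,0); print("dist",np.linalg.norm(d[:2]),np.degrees(np.arctan2(d[1],d[0])))
w=B[0]-B[1];print("bladeyaw",np.degrees(np.arctan2(-w[0],w[1])))
print("foot",P(126.5,237.5,.005),P(140,231,.005))
print("dropper",P(276,197,.087),"mouse",P(207,231,.03),"deskfront",P(250,253,0),"deskR",P(364,200,0))
E
```

```text
timer corners
[ 0.5033 -0.2917  0.068 ]
[ 0.4818 -0.3058  0.068 ]
[ 0.5195 -0.3585  0.068 ]
[ 0.538  -0.3444  0.068 ]
len 0.0647916220784903 0.0630890742918929 0.02573363334533462 ctr [ 0.5107 -0.3251  0.068 ] yawlong 124.5060096082955
roof front [ 0.6118 -0.1445  0.15  ] [ 0.6068 -0.3821  0.15  ]
walls front bot [ 0.6095 -0.1416  0.    ] [ 0.6074 -0.2593  0.    ] [ 0.6054 -0.3836  0.    ]
trayA lip [ 0.648  -0.2861  0.055 ] [ 0.6488 -0.3649  0.055 ] trayA back [ 0.7911 -0.2886  0.055 ] [ 0.7919 -0.3646  0.055 ]
trayB lip [ 0.6372 -0.1602  0.055 ] [ 0.6349 -0.2453  0.055 ]
lid [ 0.7133 -0.323   0.107 ] other timer [ 0.5264 -0.4253  0.068 ]
block [array([0.4806, 0.2758, 0.073 ]), array([0.4854, 0.2559, 0.073 ]), array([0.4195, 0.2358, 0.073 ]), array([0.4147, 0.2572, 0.073 ])] [0.45   0.2562 0.073 ]
0.06876126084982839 16.371047018014423
blade [array([0.5609, 0.3191, 0.032 ]), array([0.5741, 0.2716, 0.032 ])] [0.5675 0.2954 0.032 ] 0.04935499362043617
dist 0.12380609168661129 18.446705441207108
bladeyaw 15.595965844781638
foot [0.4055 0.272  0.005 ] [0.4269 0.2289 0.005 ]
dropper [ 0.5392 -0.2067  0.087 ] mouse [0.4303 0.0093 0.03  ] deskfront [ 0.3591 -0.1279  0.    ] deskR [ 0.5347 -0.498   0.    ]
```

Everything matches the given sizes: the shelf mouth is at about (0.609, -0.263) with yaw about -1.2°, the tray lip is 39 mm behind it, and the timer is 65 mm long. Moving the timer first.

```bash
python3 - <<'E'
from h import *
q=down(np.radians(34.5)); p=np.array([.5107-.0025,-.325-.0017])
bot.command_gripper(.092,25)
x,y,z=bot.observe()["position"]; bot.move_l([x,y,.36],vel=.2)
bot.goto([*p,.24],q); print(bot.observe()["position"])
bot.move_l([*p,.028],vel=.15); print(bot.observe()["position"],bot.observe()["wrist_force"])
bot.command_gripper(.05,20); o=bot.observe(); print(o["grip_width"],o["gripper_force"],o["time"])
bot.move_l([*p,.13],vel=.12)
bot.move_l([.45,-.14,.13],vel=.15)
bot.move_l([.45,-.14,.029],vel=.1)
o=bot.observe();print(o["position"],o["wrist_force"])
bot.command_gripper(.09); bot.move_l([.45,-.14,.22],vel=.15); 
o=bot.observe();print(o["time"],o["q"])
h=np.array([.4596,.2591]); bot.goto([*h,.2],down(np.radians(17)))
bot.dwell(.2)
t=bot.grab_frame("top"); crop(t,"t1",90,90,370,260,2.8,20)
print(bot.observe()["time"],bot.observe()["q"])
E
```

```text
[ 0.5074 -0.3286  0.2403]
[ 0.5088 -0.3271  0.0289] [ 0.6599  0.7465 -0.3534]
0.06452157419213796 19.970341064909007 4.9833
[ 0.4504 -0.1401  0.0293] [ 0.3753 -0.8205 -1.0412]
10.5583 [ 0.5571  0.1863 -0.3624  2.0016  0.0794  0.9687 -0.8133]
12.2917 [-0.0468  0.359  -0.6417  1.8836  0.2561  0.9814 -2.0774]
```

View pics/t1.png

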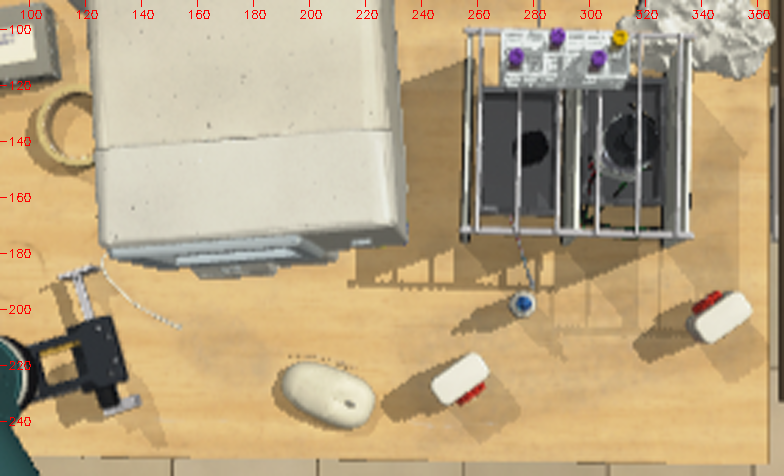

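The timer stands upright at (255,224), clear of the dropper and mouse, and the gripper is over the hook. Next I'll check reach for the later poses and grasp the hook.

```bash
python3 - <<'E'
from h import *
h=np.array([.4596,.2591]); 
for k in(0,np.pi):
  print("flip",k)
  for n,p,y in[("hook",[*h,.042],17),("up",[*h,.2],17),("pre",[.42,-.32,.19],-1.2),("in",[.552,-.322,.06],-1.2),("out",[.38,-.318,.06],-1.2)]:
    print(n,bot.ik(p,down(np.radians(y)+k)))
E
```

```text
flip 0
hook [-0.1596  0.5854 -0.523   1.9902  0.4534  0.6816 -2.2434]
up [-0.0479  0.3592 -0.6423  1.8835  0.2561  0.9814 -2.0776]
pre [ 0.8823  0.321  -0.3528  1.9063  0.1357  0.9373 -1.1262]
in [ 0.7747  0.6787 -0.4161  1.7118  0.3524  0.8259 -1.3926]
out [ 1.0566  0.5082 -0.5199  2.0594  0.3991  0.6714 -1.3178]
flip 3.141592653589793
hook [ 0.3318  1.0826 -1.3354  1.9634  1.1793  1.192   0.3707]
up [ 0.3696  0.6809 -1.3138  1.8628  0.7172  1.1843  0.6749]
pre [ 1.2872  0.4448 -0.876   1.8826  0.4032  1.0015  1.7857]
in [ 1.1074  0.8782 -0.949   1.6891  0.8221  1.0233  1.4188]
out [ 1.3459  0.6509 -0.9058  2.0431  0.7248  0.8026  1.5516]
```

```bash
python3 - <<'E'
from h import *
h=np.array([.4596,.2591])
bot.command_gripper(.06)
bot.move_l([*h,.041],vel=.15); print(bot.observe()["position"],bot.observe()["wrist_force"])
bot.command_gripper(.01,55); o=bot.observe(); print(o["grip_width"],o["gripper_force"])
bot.move_l([*h,.2],vel=.15)
q=down(np.radians(-1.2))
bot.goto([.42,-.32,.19],q)
bot.move_l([.43,-.3205,.121],vel=.12); bot.dwell(.2)
o=bot.observe(); print(o["position"],R.from_quat(o["ee_rot"]).as_matrix()[:,0],o["grip_width"],o["time"])
t=bot.grab_frame("top"); s=bot.grab_frame("scene")
tip=np.array([o["position"][0]+.115,o["position"][1]-.0024,.08]); print("expect tip px",w2px("top",tip),w2px("top",tip+[0,0,.034]),w2px("scene",tip))
crop(t,"t2",270,105,360,225,5)
u,v=w2px("scene",tip).astype(int); crop(s,"s2",u-55,v-40,u+45,v+35,7.5)
E
```

```text
[0.4602 0.2595 0.0418] [ 0.5401 -0.5829  0.5955]
0.017331840902256427 54.944652915000916
[ 0.4304 -0.3209  0.1218] [ 0.9998 -0.0212  0.0012] 0.01004713930228241 19.0417
expect tip px [313.7282 195.4561] [315.2251 195.1253] [321.526 211.939]
```

View pics/t2.png

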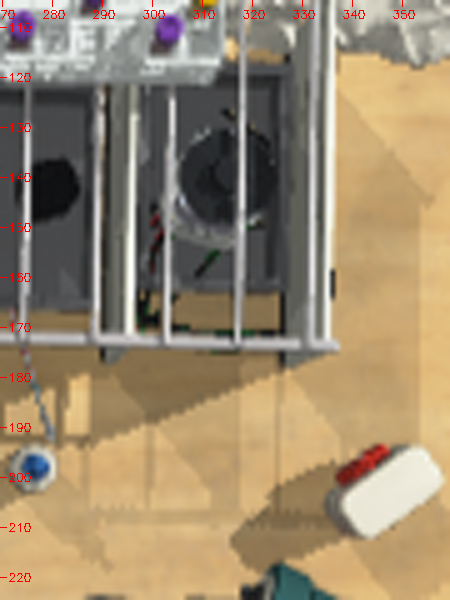

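View pics/s2.png

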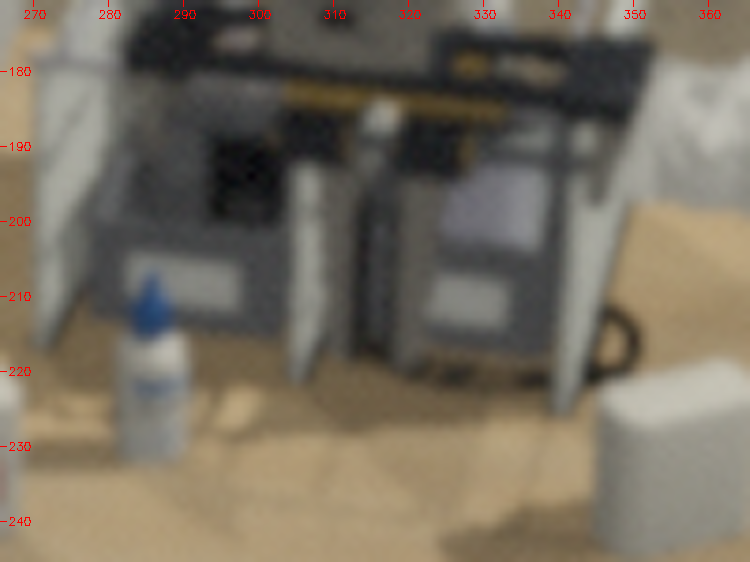

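The top crop shows no blade at (314,195), and the grip width fell to 10 mm, so the hook slipped out of the fingers. I need to find it.

```bash
python3 - <<'E'
from h import *
t=bot.grab_frame("top"); np.save("pics/t3.npy",t)
o=bot.observe(); print(o["time"],o["wrist_force"],o["grip_width"],o["gripper_force"])
a=cv2.absdiff(t,np.load("pics/top0.npy")).max(2)>40
n,l,st,c=cv2.connectedComponentsWithStats(a.astype(np.uint8))
print([(s[:5].tolist()) for s in st[1:] if s[4]>25])
crop(t,"t3",98,170,236,258,5.7)
E
```

```text
19.1917 [ 0.1412 -0.7343 -0.1305] 0.009973039441870557 0.0
[[104, 184, 37, 59, 880], [149, 198, 65, 27, 815], [284, 198, 41, 25, 579], [226, 216, 39, 24, 518], [276, 218, 85, 166, 7924], [210, 242, 70, 13, 573], [427, 331, 34, 10, 73], [417, 342, 58, 39, 477], [467, 350, 45, 34, 692], [237, 356, 22, 28, 513], [230, 368, 4, 12, 26], [191, 375, 13, 9, 68], [204, 376, 7, 8, 26], [172, 379, 7, 5, 26]]
```

View pics/t3.png

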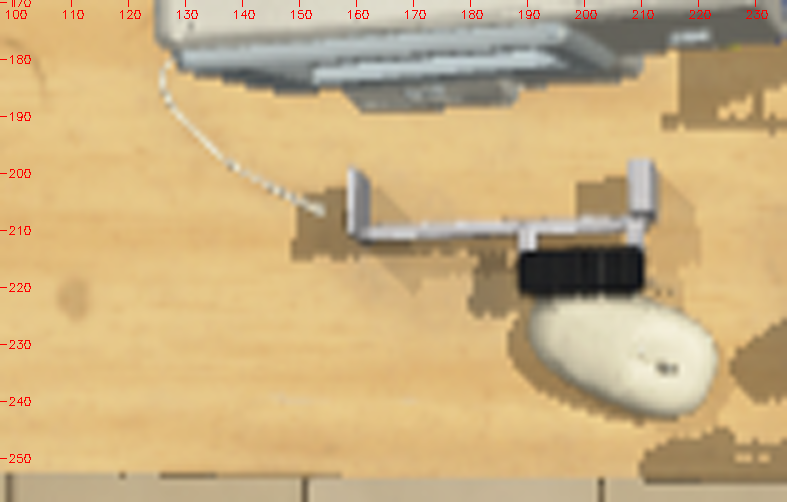

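The hook lies on its side just behind the mouse: block at (200,217), blade at the left (160,205), foot at (210,203). The goto's arc must have swung it into the analyser. It can be gripped by the two ends of its block, rolled upright, stood up and regrasped. I'll check IK for that and whether the mouse moved.

```bash
cat >> h.py <<'E'
def hookR(th,ph):
    hx=np.array([np.cos(th),np.sin(th),0]); hy=np.cos(ph)*np.array([-np.sin(th),np.cos(th),0])-np.sin(ph)*np.array([0,0,1])
    return hx,hy,np.cross(hx,hy)
def toolq(th,ph,s):
    x,y,z=hookR(th,ph); return R.from_matrix(np.c_[s*z,s*x,y]).as_quat(),y
E
python3 - <<'E'
from h import *
t=np.load("pics/t3.npy"); t0=np.load("pics/top0.npy")
m=np.zeros(t.shape[:2],np.uint8); m[209:226,184:214]=(t[209:226,184:214].max(2)<75)
k,l,st,c=cv2.connectedComponentsWithStats(m); i=1+st[1:,4].argmax(); print(st[i],c[i])
r=cv2.minAreaRect(np.argwhere(l==i)[:,::-1].astype(np.float32)); print(r)
P=px2w("top",*c[i],.029); print("block",P); A=px2w("top",162,211.2,.025);B=px2w("top",207,208.3,.025); d=A-B; print("th",np.degrees(np.arctan2(d[1],d[0])),A,B)
for im in(t0,t):
    g=im.astype(int); w=((g.max(2)-g.min(2)<55)&(g.min(2)>125)).astype(np.uint8); w[:222]=0;w[:,:188]=0;w[:,226:]=0
    M=cv2.moments(w,True); print("mouse",M["m00"],M["m10"]/M["m00"],M["m01"]/M["m00"])
for s in(1,-1):
  q,_=toolq(np.radians(93.7),np.pi/2,s); print(s,"grasp",bot.ik([P[0],P[1],.006],q))
  for ph in(12,20,30):
   ok=[]
   for th in range(-180,181,15):
    q,z=toolq(np.radians(th),np.radians(ph),s)
    for gx in(.42,.5,.58):
     for gy in(-.1,.0,.1,.2,.3):
      if bot.ik(np.array([gx,gy,.068])+.019*z,q) is not None: ok.append((th,gx,gy))
   print(s,ph,len(ok),ok[::max(1,len(ok)//25)])
E
```

```text
[189 213  22   9 179] [199.6648 217.2011]
((199.5, 217.0), (8.0, 21.0), 90.0)
block [0.4739 0.0335 0.029 ]
th 94.26437382922062 [0.4917 0.1548 0.025 ] [0.5025 0.011  0.025 ]
mouse 1675.0 205.9020895522388 280.03462686567167
mouse 1776.0 206.2652027027027 280.0073198198198
1 grasp [ 0.8171  1.138  -1.338   2.0942  1.286   1.169   0.468 ]
1 12 239 [(-180, 0.42, -0.1), (-180, 0.5, 0.3), (-165, 0.42, 0.2), (-165, 0.58, 0.1), (-150, 0.5, 0.0), (-135, 0.42, 0.1), (-135, 0.58, 0.0), (-120, 0.58, -0.1), (-105, 0.58, 0.1), (-75, 0.58, 0.2), (-45, 0.42, 0.0), (-30, 0.42, -0.1), (-30, 0.58, 0.0), (-15, 0.5, -0.1), (-15, 0.58, 0.3), (0, 0.5, 0.2), (15, 0.42, 0.1), (15, 0.58, 0.0), (30, 0.5, -0.1), (30, 0.58, 0.3), (45, 0.5, 0.3), (60, 0.5, 0.2), (135, 0.42, -0.1), (150, 0.5, -0.1), (165, 0.5, -0.1), (180, 0.42, 0.0), (180, 0.58, -0.1)]
1 20 258 [(-180, 0.42, -0.1), (-180, 0.58, -0.1), (-165, 0.5, -0.1), (-150, 0.42, 0.0), (-150, 0.58, 0.0), (-135, 0.5, 0.3), (-120, 0.5, 0.3), (-105, 0.58, 0.2), (-60, 0.58, -0.1), (-45, 0.58, 0.1), (-30, 0.58, -0.1), (-15, 0.5, -0.1), (0, 0.42, -0.1), (0, 0.58, -
[... 1536 characters left out ...]
, (15, 0.42, 0.3), (15, 0.58, 0.3), (30, 0.5, 0.3), (45, 0.42, 0.3), (60, 0.42, -0.1), (60, 0.58, 0.3), (90, 0.42, 0.1), (120, 0.5, 0.0), (150, 0.42, 0.0), (165, 0.42, -0.1), (165, 0.58, -0.1), (180, 0.5, 0.0)]
-1 30 290 [(-180, 0.42, -0.1), (-180, 0.58, 0.0), (-165, 0.5, 0.1), (-150, 0.42, 0.3), (-135, 0.42, 0.1), (-135, 0.58, 0.3), (-105, 0.42, 0.3), (-75, 0.58, 0.2), (-45, 0.58, -0.1), (-30, 0.5, 0.3), (-15, 0.5, -0.1), (0, 0.42, 0.0), (0, 0.58, 0.1), (15, 0.5, 0.2), (30, 0.42, 0.3), (45, 0.42, -0.1), (45, 0.58, 0.0), (60, 0.5, 0.1), (75, 0.42, 0.3), (90, 0.42, 0.2), (105, 0.42, 0.3), (120, 0.5, 0.1), (135, 0.5, 0.2), (150, 0.5, 0.1), (165, 0.42, 0.3), (180, 0.42, -0.1), (180, 0.58, 0.0)]
```

```bash
python3 - <<'E'
from h import *
x,y,z=bot.observe()["position"]
bot.move_l([x,y,.22],vel=.15)
s=-1; th=np.radians(94.0); q,_=toolq(th,np.pi/2,s)
p=np.array([.4755,.0335])
bot.command_gripper(.092,55)
for w in([.45,-.1,.25],[*p,.2]):
    try: bot.move_l(w,q,vel=.25); print("ok",w)
    except bot.MotionError as e: print("ERR",w,e); break
else:
    bot.move_l([*p,.007],vel=.12); o=bot.observe(); print(o["position"],o["wrist_force"],o["q"])
    bot.command_gripper(.05,55); o=bot.observe(); print(o["grip_width"],o["gripper_force"])
    bot.move_l([*p,.06],vel=.1); bot.move_l([.40,.10,.28],vel=.2); o=bot.observe(); print(o["grip_width"],o["gripper_force"],o["q"],o["time"])
    for t in(60,30,0,-30,-55,-75):
        try: bot.move_l([.40,.12,.28],toolq(np.radians(t),np.pi/2,s)[0],vel=.1); o=bot.observe(); print(t,o["q"][6],o["time"])
        except bot.MotionError as e: print("ERR",t,e); break
    print(bot.observe()["time"])
E
```

```text
ok [0.45, -0.1, 0.25]
ok [np.float64(0.4755), np.float64(0.0335), 0.2]
[0.476  0.0335 0.0076] [ 0.1426 -0.0297 -0.2243] [ 0.2189  0.5712 -0.4331  2.1215  0.4594  0.5376 -2.0546]
0.06978198062078865 54.85779221635312
0.0694565724183146 54.86625522840768 [ 0.3702  0.0253 -0.6912  2.0296  0.0175  1.0944 -1.8303] 27.2917
60 -2.4780448436849847 28.0333
ERR 30 the arm cannot follow that straight line within its joint ranges
28.0333
```

```bash
python3 - <<'E'
from h import *
s=-1
for t in(105,150,195,240,285):
    try: bot.move_l([.40,.15,.28],toolq(np.radians(t),np.pi/2,s)[0],vel=.15); o=bot.observe(); print(t,o["q"],o["time"])
    except bot.MotionError as e: print("ERR",t,e); break
for ph in(60,35,15):
  for t in(285,300,270,315,330,255):
    for g in([.43,.27],[.46,.25],[.42,.2]):
      q,z=toolq(np.radians(t),np.radians(ph),s); a=bot.ik(np.array([*g,.066])+.019*z,q); b=bot.ik(np.array([*g,.25])+.019*z,q)
      print(ph,t,g,a if ph==15 else a is not None,b is not None)
E
```

```text
105 [ 0.3124  0.0664 -0.764   1.9969  0.0517  1.0975 -1.7843] 28.9667
150 [ 0.3545  0.0714 -0.8087  1.995   0.0581  1.0979 -1.0045] 29.9
195 [ 0.4015  0.0777 -0.8588  1.993   0.0661  1.0985 -0.2254] 30.8333
240 [ 0.4553  0.0858 -0.9164  1.9909  0.0764  1.0994  0.5516] 31.7667
285 [ 0.5179  0.0969 -0.9848  1.9887  0.0905  1.1008  1.3254] 32.7
60 285 [0.43, 0.27] True True
60 285 [0.46, 0.25] True True
60 285 [0.42, 0.2] False True
60 300 [0.43, 0.27] True True
60 300 [0.46, 0.25] True True
60 300 [0.42, 0.2] False True
60 270 [0.43, 0.27] True True
60 270 [0.46, 0.25] True True
60 270 [0.42, 0.2] False True
60 315 [0.43, 0.27] True True
60 315 [0.46, 0.25] True True
60 315 [0.42, 0.2] False True
60 330 [0.43, 0.27] True True
60 330 [0.46, 0.25] True True
60 330 [0.42, 0.2] True True
60 255 [0.43, 0.27] True True
60 255 [0.46, 0.25] True True
60 255 [0.42, 0.2] True True
35 285 [0.43, 0.27] False False
35 285 [0.46, 0.25] False False
35 285 [0.42, 0.2] False False
35 300 [0.43, 0.27] False False
35 300 [0.46, 0.25] False False
35 300 [0.42, 0.2] False False
35 270 [0.43, 0.27] False Fa
[... 407 characters left out ...]

15 285 [0.42, 0.2] None False
15 300 [0.43, 0.27] None False
15 300 [0.46, 0.25] None False
15 300 [0.42, 0.2] None False
15 270 [0.43, 0.27] None False
15 270 [0.46, 0.25] None False
15 270 [0.42, 0.2] None False
15 315 [0.43, 0.27] None False
15 315 [0.46, 0.25] None False
15 315 [0.42, 0.2] None False
15 330 [0.43, 0.27] None False
15 330 [0.46, 0.25] [ 1.0677  1.7059 -1.1492  2.3812  3.2725  0.3339  0.1991] False
15 330 [0.42, 0.2] None False
15 255 [0.43, 0.27] [-0.847   1.0062 -0.4563  2.2804  1.7588  1.7012 -1.5885] True
15 255 [0.46, 0.25] [-0.7502  1.0077 -0.4563  2.292   1.8519  1.7051 -1.5636] True
15 255 [0.42, 0.2] [-0.7805  1.0398 -0.4573  2.4162  1.8084  1.7527 -1.723 ] False
```

```bash
python3 - <<'E'
from h import *
s=-1; q0=bot.observe()["q"]; out=[]
for ph in(12,18):
 for t in list(range(180,271,15))+[330,345,360,375]:
  for gx in(.42,.46,.5):
   for gy in(.1,.15,.2,.25):
    q,z=toolq(np.radians(t),np.radians(ph),s); g=np.array([gx,gy,.066])
    a=bot.ik(g+.019*z,q)
    if a is None: continue
    b=bot.ik(g+[0,0,.1]+.019*z,q)
    if b is None: continue
    out.append((np.abs(b-q0).max(),np.abs(a-b).max(),ph,t,gx,gy,b))
out.sort(key=lambda r:r[0]+r[1])
for r in out[:14]: print(*r)
E
```

```text
1.575424525640503 0.19771161595045011 18 360 0.46 0.25 [ 1.0235  1.4951 -1.4204  2.1196  0.3711  0.4872  2.9008]
1.581030957256265 0.24124218309615453 18 375 0.46 0.2 [ 1.0227  1.6519 -1.5466  1.9293  0.4745  0.9639  2.9064]
1.5897859398046617 0.23976724982638553 18 375 0.5 0.25 [ 0.8894  1.6262 -1.5318  1.8455  0.4483  0.9064  2.9152]
1.5967708009041353 0.23314640794072422 12 360 0.5 0.25 [ 1.0097  1.6524 -1.4646  2.0167  0.4159  0.57    2.9221]
1.5897153596200106 0.24130112983810448 18 375 0.46 0.25 [ 0.934   1.6067 -1.5096  1.9428  0.4384  0.849   2.9151]
1.5925303688103867 0.24505318032503132 12 360 0.5 0.2 [ 1.1033  1.687  -1.4929  1.9984  0.4424  0.6899  2.9179]
1.5945906273125585 0.24884040701831656 18 360 0.5 0.15 [ 1.1654  1.5779 -1.4851  1.9832  0.4161  0.772   2.92  ]
1.6513281278322347 0.21480893592080808 12 375 0.46 0.25 [ 0.9526  1.7482 -1.5521  1.9278  0.4812  0.8911  2.9094]
1.5066722777142545 0.3718037108640384 18 345 0.42 0.25 [ 1.132   1.6035 -1.467   2.3782  1.4595  0.2724  1.7904]
1.9446491926049467 0.16912645654562963 18 180 0.5 0.25 [-1.3925  1.1483  0.8806  1.503   0.1871  1.5722 -0.6193]
1.9490719370857632 0.1693245324888848 12 180 0.5 0.25 [-1.3931  1.2063  0.8796  1.4764  0.2272  1.6245 -0.6237]
1.956736707248662 0.18043728951486848 18 180 0.5 0.2 [-1.3784  1.1126  0.8811  1.609   0.2233  1.4796 -0.6314]
1.9661081995613285 0.1801840364285654 12 180 0.5 0.2 [-1.381   1.1736  0.88    1.5843  0.2593  1.5301 -0.6407]
1.9767139441386905 0.1773061330810275 18 180 0.46 0.25 [-1.4588  1.1218  0.8807  1.5812  0.1701  1.5625 -0.6498]
```

```bash
python3 - <<'E'
from h import *
s=-1; T=np.radians
for t in(240,):
    bot.move_l([.42,.22,.28],toolq(T(t),np.pi/2,s)[0],vel=.2)
    for ph in(65,45,30,18):
        q,z=toolq(T(t),T(ph),s)
        try: bot.move_l(np.array([.44,.22,.27])+.019*z,q,vel=.15)
        except bot.MotionError as e:
            print("ERR",ph,e,bot.ik(np.array([.44,.22,.27])+.019*z,q)); break
        o=bot.observe(); print(ph,o["q"],o["time"],o["grip_width"])
q0=bot.observe()["q"];print(q0)
for th in(225,240,255):
 for ph in(18,):
  for gx in(.42,.45,.48):
   for gy in(.16,.2,.25):
    q,z=toolq(T(th),T(ph),s); g=np.array([gx,gy,.066]); a=bot.ik(g+.019*z,q); b=bot.ik(g+[0,0,.12]+.019*z,q)
    if a is not None and b is not None: print(th,gx,gy,np.abs(a-b).max(),b)
E
```

```text
65 [-0.0076  0.1811 -0.8518  2.054   0.6889  0.9937 -0.1923] 34.3583 0.06959340703366286
45 [-0.2563  0.2465 -0.8201  2.1598  1.0956  1.1749 -0.6692] 34.9 0.06913380832056976
30 [-0.4436  0.373  -0.7723  2.2184  1.3095  1.4266 -0.953 ] 35.3083 0.06962957467426117
18 [-0.5807  0.5003 -0.7034  2.2483  1.4205  1.6436 -1.1319] 35.6667 0.06927052360969982
[-0.5807  0.5003 -0.7034  2.2483  1.4205  1.6436 -1.1319]
225 0.42 0.16 0.2888096127026195 [-0.5963  0.7115 -0.6277  2.2308  1.3031  1.7171 -1.3986]
225 0.42 0.2 0.27256970706088723 [-0.6383  0.7433 -0.6371  2.1508  1.281   1.7574 -1.3703]
225 0.42 0.25 0.2545330860585967 [-0.6889  0.7856 -0.645   2.0463  1.2641  1.8074 -1.3328]
225 0.45 0.16 0.27754536392942253 [-0.5633  0.7129 -0.5986  2.197   1.3573  1.6966 -1.3465]
225 0.45 0.2 0.2626054469294432 [-0.607   0.7449 -0.6096  2.1188  1.3324  1.7368 -1.3193]
225 0.45 0.25 0.24558231430077904 [-0.6595  0.7875 -0.6194  2.0162  1.312   1.7864 -1.283 ]
225 0.48 0.16 0.2663574162764578 [-0.5332  0.717  -0.5713  2.1594  1.407   1.6753 -1.2964]
225 0.48 0.2 0.25296008275881476 [-0.5781  0.7492 -
[... 610 characters left out ...]
907646 [-0.657   0.729  -0.6372  2.191   1.4968  1.6919 -1.2877]
240 0.48 0.16 0.3009075841076606 [-0.5226  0.6626 -0.5791  2.3318  1.6224  1.5883 -1.3234]
240 0.48 0.2 0.2818616752014137 [-0.5683  0.6912 -0.5955  2.2579  1.5831  1.6208 -1.2881]
240 0.48 0.25 0.2608405401729038 [-0.6213  0.7304 -0.6113  2.1605  1.548   1.6623 -1.2427]
255 0.42 0.25 0.3156729917013654 [-0.6847  0.6785 -0.6668  2.388   1.6564  1.6394 -1.3529]
255 0.45 0.25 0.30535744355579686 [-0.6354  0.6738 -0.6362  2.3622  1.7233  1.6017 -1.3088]
255 0.48 0.2 0.3239773274772296 [-0.5324  0.6403 -0.5861  2.4245  1.8418  1.537  -1.3213]
255 0.48 0.25 0.2944198044088371 [-0.5896  0.6725 -0.6081  2.3318  1.7846  1.5635 -1.2669]
```

```bash
python3 - <<'E'
from h import *
s=-1; T=np.radians; th=T(240)
q,z=toolq(th,T(8),s)
g=np.array([.45,.22])
try: bot.move_l(np.array([*g,.10])+.019*z,q,vel=.2)
except bot.MotionError: 
    print("use 14"); q,z=toolq(th,T(14),s); bot.move_l(np.array([*g,.10])+.019*z,q,vel=.2)
f0=bot.observe()["wrist_force"][2]
for h in(.068,.065,.063,.061,.059):
    bot.move_l(np.array([*g,h])+.019*z,vel=.08); o=bot.observe(); df=o["wrist_force"][2]-f0; print(h,df,o["position"]-.019*z,o["time"])
    if df>3: break
bot.command_gripper(.09,30); bot.dwell(.3)
P=o["position"]
bot.move_l(P-.12*z,vel=.2)
try: bot.move_l(P-.12*z+[0,0,.12],vel=.25)
except bot.MotionError as e: print(e)
print(bot.observe()["time"])
t=bot.grab_frame("top"); np.save("pics/t4.npy",t); crop(t,"t4",95,170,235,258,5.5)
hx=np.array([np.cos(th),np.sin(th)]); hg=g+.006*z[:2]+.01*hx; print("hook_grip est",hg,"block px",w2px("top",[*(hg-.01*hx),.073]))
E
```

```text
0.068 -0.7230574684145972 [0.45   0.22   0.0681] 37.2
0.065 -0.9039143258826456 [0.45   0.22   0.0652] 37.45
0.063 -0.5538071575506651 [0.45  0.22  0.063] 37.7
0.061 1.1483533376921695 [0.4501 0.2201 0.0611] 37.95
0.059 6.180287618879513 [0.4503 0.2202 0.0605] 38.2
40.3667
hook_grip est [0.4501 0.2084] block px [138.3438 222.9592]
```

View pics/t4.png

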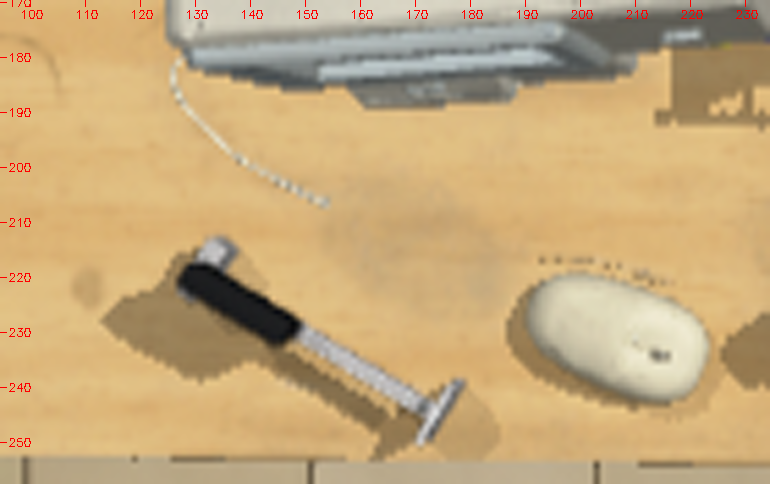

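The hook stands upright with its block centre near (138,225.5) and blade at (174.5,244.5). I'll fit its pose precisely, regrasp from above and carry it to the shelf along straight lines.

```bash
python3 - <<'E'
from h import *
t=np.load("pics/t4.npy"); m=np.zeros(t.shape[:2],np.uint8); m[212:238,122:155]=(t[212:238,122:155].max(2)<75)
k,l,st,c=cv2.connectedComponentsWithStats(m); i=1+st[1:,4].argmax()
print(c[i],cv2.minAreaRect(np.argwhere(l==i)[:,::-1].astype(np.float32)))
b=px2w("top",*c[i],.073); bl=px2w("top",174.5,244.5,.034); d=(bl-b)[:2]; th=np.arctan2(d[1],d[0]); u=d/np.linalg.norm(d)
hg=(b[:2]+.01*u + bl[:2]-.115*u)/2; print("block",b,"blade",bl,"dist",np.linalg.norm(d),"th",np.degrees(th),"hg",hg,b[:2]+.01*u)
np.save("hg.npy",[*hg,th])
o=bot.observe(); print(o["position"],o["q"],o["time"])
for k in(0,np.pi): print(bot.ik([*hg,.2],down(th+k)),bot.ik([*hg,.041],down(th+k)))
E
```

```text
[137.9315 224.7123] ((138.10293579101562, 224.66177368164062), (23.15230941772461, 6.516946315765381), 30.963756561279297)
block [0.4497 0.2182 0.073 ] blade [0.3869 0.1112 0.034 ] dist 0.12410268945896859 th -120.4220718354622 hg [0.4449 0.2099] [0.4447 0.2096]
[0.3642 0.2693 0.1936] [-1.0502  0.7803 -0.4801  2.1928  1.2554  1.8174 -1.4655] 40.4167
[ 0.4906  0.5888 -1.3055  1.9425  0.6386  1.1177  1.532 ] [ 0.0639  0.5991 -0.7073  2.0657  0.611   0.6929  1.5655]
[-0.0164  0.2786 -0.5702  1.9666  0.1839  0.9468 -1.2081] [ 0.0146  0.5764 -0.6428  2.0686  0.5538  0.6703 -1.5283]
```

```bash
python3 - <<'E'
from h import *
hx,hy,th=np.load("hg.npy"); T=np.radians; Q=lambda deg:down(T(deg)+np.pi)
bot.command_gripper(.06,55)
bot.move_l([hx,hy,.19],down(th+np.pi),vel=.25) if False else bot.goto([hx,hy,.17],down(th+np.pi))
bot.move_l([hx,hy,.042],vel=.18)
bot.command_gripper(.01,55); o=bot.observe(); print(o["grip_width"],o["position"],o["time"])
bot.move_l([hx,hy,.19],vel=.2)
for w,d in(([.42,.05,.2],-80),([.42,-.14,.2],-40),([.43,-.3205,.15],-1.2)):
    bot.move_l(w,Q(d),vel=.22)
o=bot.observe(); print(o["grip_width"],o["position"],o["time"],o["q"])
if o["grip_width"]>.015:
    f0=o["wrist_force"]
    bot.move_l([.43,-.3192,.121],vel=.15); bot.move_l([.552,-.3217,.121],vel=.12)
    o=bot.observe(); print("in",o["position"],o["wrist_force"]-f0,o["grip_width"],o["time"])
    t=bot.grab_frame("top"); s=bot.grab_frame("scene"); a=t[100:215,285:345]; b=s[170:240,290:360]
    np.save("pics/t5.npy",t); crop(t,"t5",285,105,345,215,5.3)
E
```

```text
0.017847052105836644 [0.4447 0.2098 0.0418] 43.775
0.017705499809537617 [ 0.4304 -0.3191  0.1502] 47.825 [ 1.0722  0.4387 -0.617   1.9087  0.3203  0.8932  1.8469]
in [ 0.5512 -0.3219  0.1209] [ 0.2924 -1.0213  0.4581] 0.017995489649079453 49.3333
```

View pics/t5.png

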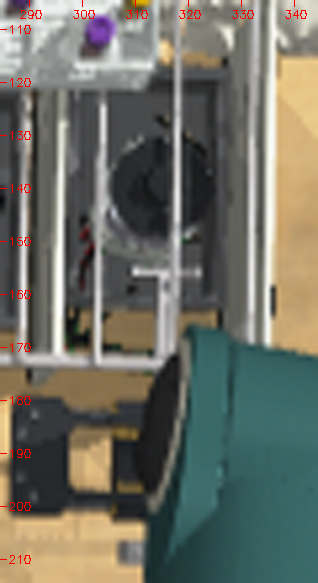

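The blade is seen at (309–323, 155.7), between the lip (v≈163) and the jar. I'll check its position numerically, then lower and drag.

```bash
python3 - <<'E'
from h import *
B=px2w("top",316,155.7,.112); L=px2w("top",313,163,.055); print("blade",B,"lip",L)
dx=L[0]+.003+.016-B[0]; print("correction",dx)
o=bot.observe(); p=o["position"]; f0=o["wrist_force"]
x=.5515+np.clip(dx,-.005,.005); bot.move_l([x,-.3217,.121],vel=.1) if abs(dx)>.0025 else None
bot.move_l([x,-.3217,.09],vel=.12); o=bot.observe(); print(o["wrist_force"]-f0)
if abs((o["wrist_force"]-f0)[2])<3:
    bot.move_l([x,-.3217,.061],vel=.12); bot.dwell(.12); o=bot.observe(); print(o["position"],o["wrist_force"]-f0,o["grip_width"],o["time"])
    if abs((o["wrist_force"]-f0)[2])<3:
        c=np.array([np.cos(np.radians(-1.2)),np.sin(np.radians(-1.2))])
        e=np.array([x,-.3217])-.02*c; bot.move_l([*e,.061],vel=.06); o=bot.observe(); print("touch",o["wrist_force"]-f0,o["grip_width"],o["time"])
        e=np.array([x,-.3217])-.1*c; bot.move_l([*e,.061],vel=.08); o=bot.observe(); print("mid",o["wrist_force"]-f0,o["grip_width"],o["time"])
        np.save("e.npy",e); t=bot.grab_frame("top"); np.save("pics/t6.npy",t)
        # lid: dark blob
        m=np.zeros(t.shape[:2],np.uint8); m[120:205,298:328]=(t[120:205,298:328].max(2)<45); k,l,st,cc=cv2.connectedComponentsWithStats(m)
        for i in np.argsort(-st[1:,4])[:3]+1: print(st[i],px2w("top",*cc[i],.107))
E
```

```text
blade [ 0.6647 -0.3255  0.112 ] lip [ 0.6484 -0.324   0.055 ]
correction 0.002677711995809018
[ 0.0529 -1.0373 -0.6304]
[ 0.5542 -0.3215  0.0614] [-0.2795 -0.2828 -1.3851] 0.017563661612528245 50.6
touch [-0.616  -0.3599 -1.0489] 0.017686507882695202 51.0833
mid [-0.7005  0.0342 -0.3627] 0.017550354286954735 52.2333
[320 163   5   9  32] [ 0.6285 -0.3431  0.107 ]
[320 132   6  15  22] [ 0.7102 -0.3464  0.107 ]
[305 150  12  14  18] [ 0.6615 -0.311   0.107 ]
```

```bash
python3 - <<'E'
from h import *
a=np.load("pics/t5.npy");b=np.load("pics/t6.npy")
print(a[108:175:2,310].mean(1).astype(int)); print(b[108:175:2,310].mean(1).astype(int))
for n,(u0,v0,u1,v1) in{"lid":(305,129,317,151),"back":(301,112,316,128)}.items():
    T=a[v0:v1,u0:u1]; S=b[v0-5:v1+45,u0-4:u1+4]; r=cv2.matchTemplate(S,T,cv2.TM_CCOEFF_NORMED); _,mx,_,ml=cv2.minMaxLoc(r); print(n,mx,ml[0]-4,ml[1]-5)
E
```

```text
[123 179 135 143 193 154 168  81  74  74  73  68 111  46  42  39  30  30
  43  44  46  98 102  85 212  65  64  72 104 105 107  95 156 137]
[121 176 132 141 190 152 165 128 121 123 127 130 110 111 109 109 108 101
  51  73  60  59  73  73  73  23  95 143  50  49  45  29 134 131]
lid 0.6605908274650574 -2 23
back 0.8404075503349304 0 0
```

The tray is moving with the hook: its back edge shifted by about 28 px, which agrees with about 90 mm. Now finishing the drag.

```bash
python3 - <<'E'
from h import *
e=np.load("e.npy"); T=np.radians; Q=lambda deg:down(T(deg)+np.pi)
c=np.array([np.cos(T(-1.2)),np.sin(T(-1.2))])
f=e-.070*c; bot.move_l([*f,.061],vel=.07); bot.dwell(.15); o=bot.observe(); print("pulled",o["position"],o["grip_width"],o["time"])
g=f+.006*c; bot.move_l([*g,.061],vel=.06); bot.move_l([*g,.17],vel=.15)
t=bot.grab_frame("top"); np.save("pics/t7.npy",t); print(bot.observe()["time"], bot.ik([.41,-.29,.043],Q(-90)))
E
```

```text
pulled [ 0.3839 -0.3179  0.0607] 0.017556949445645346 53.5833
54.7583 [ 0.7628  0.5011 -0.2598  2.0632  0.2194  0.6028  0.3521]
```

```bash
python3 - <<'E'
from h import *
a=np.load("pics/top0.npy");b=np.load("pics/t7.npy")
for col in(306,310,314): print(b[130:225:2,col].mean(1).astype(int))
E
```

```text
[108 108 108 107 105 106 101  20  85  95  54 102 103 105 103 101  24 101
 103  73  58 166 125  74  74  74  74  97 119  64  47  48  48  49  76 120
 100  74 111 111 111 130  94  96  97 116 158 160]
[129 109 109 108 107 107 100  50  54  85 100 103 101  99  27  96  97 101
 102  81  76 140 132  73  73  73  74 182  45  51  48  36  34  38  48  49
  83  84  74 111  91 116  98  95 111 150 154 155]
[127 129 129 120 107 106  94  22  70  56  98  87  57 102  98  98 100 101
 100  81  77 109 139  73  73  73  73  47  47  50  54  51  49  35  48  47
  61 112  74 127 106  96 124 112 148 152 156 153]
```

The lid is now at v≈193, so the jar is about 56 mm in front of the roof edge. Placing the hook.

```bash
python3 - <<'E'
from h import *
T=np.radians; Q=lambda deg:down(T(deg)+np.pi)
print(px2w("top",314,193.2,.112),px2w("top",312,169,.055))
bot.move_l([.40,-.305,.17],Q(-45),vel=.06)
bot.move_l([.41,-.29,.15],Q(-90),vel=.05)
bot.move_l([.41,-.29,.06],vel=.15); bot.move_l([.41,-.29,.0425],vel=.06)
o=bot.observe(); print(o["position"],o["wrist_force"],o["grip_width"],o["time"])
bot.command_gripper(.05); bot.move_l([.41,-.29,.2],vel=.18); print(bot.observe()["time"])
bot.goto([.38,-.02,.3],Q(-90)); bot.dwell(.1)
t=bot.grab_frame("top"); np.save("pics/t8.npy",t); print(bot.observe()["time"])
def blob(u0,v0,u1,v1,f):
    m=np.zeros(t.shape[:2],np.uint8); m[v0:v1,u0:u1]=f(t[v0:v1,u0:u1].astype(int)); k,l,st,cc=cv2.connectedComponentsWithStats(m)
    i=1+st[1:,4].argmax(); return st[i],cc[i],cv2.minAreaRect(np.argwhere(l==i)[:,::-1].astype(np.float32))
dark=lambda x:x.max(2)<60
print("hook block",blob(270,215,345,250,dark)); print("expected",w2px("top",[.42,-.29,.073]))
print("lid",blob(295,175,330,212,dark))
E
```

```text
[ 0.5512 -0.3199  0.112 ] [ 0.6294 -0.3209  0.055 ]
[ 0.4111 -0.2922  0.0435] [-0.3456 -2.7177  6.533 ] 0.01772247198154489 57.8
59.4583
60.725
hook block (array([289, 237,  23,   5, 111], dtype=int32), array([299.8018, 238.973 ]), ((300.0, 239.0), (4.0, 22.0), 90.0))
expected [302.4861 236.0478]
lid (array([305, 175,  20,  37, 319], dtype=int32), array([315.9906, 193.5172]), ((314.5, 193.0), (36.0, 19.0), 90.0))
```

The hook block is at (299.8, 239), where it was expected, and its width says it stands level. The jar is 57 mm and the tray centre about 53 mm in front of the roof edge, so I'm handing in.

```bash
python3 -c "
from workcell import bot
print(bot.hand_in()); print(bot.observe()['time'])"
```

```text
the job is handed in; nothing more can be done
None
the job is handed in; nothing more can be done
```

I handed the job in at about 61 s; no verdict came back. My last images put the jar about 57 mm and the tray centre about 53 mm in front of the roof edge, the hook on its feet on the desk and the timer set aside; on the first carry the hook slipped from the gripper, probably by striking the analyser, and I stood it up and regrasped it.

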